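# Find the loose bolt and hold its cap open

### The job

One of the three upright bolts on the hold-down blocks is loose: tap the bolt heads lightly from above until you find the one that gives, pressing that one well down. Then lift the hinged cap on the same block by its knob to about 50 degrees, and finish while holding it there (do not let go), so that a workmate can get at the lock nut below. Leave the other two caps shut and do not shift the things lying around.

Things in the scene. Friction and masses are not known exactly. Their poses are not given: they have to be found in the camera images.
- block_a: one of three like grey hold-down blocks, fixed side by side in changing order (letters say nothing about left or right): foot plate 150x64x10 mm, pocket 64x60 mm, 50 mm high, with a lock nut in it under a hinged steel cap, bolt at the far end. Origin: on the table under the pocket's centre; x points along the block from the cap's knob to the bolt, y is parallel to the hinge, z up.
- bolt_top_a (a point): centre of the top face of the hexagon head (19 mm across flats, 9 mm thick) of the upright bolt of block a, 72 mm above the table, 68 mm beyond the block's origin along its x. Nothing else within 20 mm of the bolt's axis is higher than 49 mm, within 40 mm higher than 61 mm.
- bolt_a (a joint): how far bolt a is pushed down, m: 0 as it stands. A tight bolt does not give (under 0.5 mm). The loose bolt looks the same but sinks up to 8 mm, on a light spring: 1 N starts it, 3 N takes it all the way; it rises again when let go.
- knob_a (a point): centre of the knob of block a's cap: a level steel roller 18 mm in diameter, 20 mm long, its axis parallel to the hinge; pinched by its two flat ends from above it can turn between the fingers. 55 mm above the table while shut, on a 10 mm wide tongue, 28 mm out from the cap's plate (66x56x5 mm) on the robot's side. Below it is only the 10 mm foot plate: fingers may reach 35 mm below its centre.
- block_b: one of three like grey hold-down blocks, fixed side by side in changing order (letters say nothing about left or right): foot plate 150x64x10 mm, pocket 64x60 mm, 50 mm high, with a lock nut in it under a hinged steel cap, bolt at the far end. Origin: on the table under the pocket's centre; x points along the block from the cap's knob to the bolt, y is parallel to the hinge, z up.
- bolt_top_b (a point): centre of the top face of the hexagon head (19 mm across flats, 9 mm thick) of the upright bolt of block b, 72 mm above the table, 68 mm beyond the block's origin along its x. Nothing else within 20 mm of the bolt's axis is higher than 49 mm, within 40 mm higher than 61 mm.
- bolt_b (a joint): how far bolt b is pushed down, m: 0 as it stands. A tight bolt does not give (under 0.5 mm). The loose bolt looks the same but sinks up to 8 mm, on a light spring: 1 N starts it, 3 N takes it all the way; it rises again when let go.
- knob_b (a point): centre of the knob of block b's cap: a level steel roller 18 mm in diameter, 20 mm long, its axis parallel to the hinge; pinched by its two flat ends from above it can turn between the fingers. 55 mm above the table while shut, on a 10 mm wide tongue, 28 mm out from the cap's plate (66x56x5 mm) on the robot's side. Below it is only the 10 mm foot plate: fingers may reach 35 mm below its centre.
- block_c: one of three like grey hold-down blocks, fixed side by side in changing order (letters say nothing about left or right): foot plate 150x64x10 mm, pocket 64x60 mm, 50 mm high, with a lock nut in it under a hinged steel cap, bolt at the far end. Origin: on the table under the pocket's centre; x points along the block from the cap's knob to the bolt, y is parallel to the hinge, z up.
- bolt_top_c (a point): centre of the top face of the hexagon head (19 mm across flats, 9 mm thick) of the upright bolt of block c, 72 mm above the table, 68 mm beyond the block's origin along its x. Nothing else within 20 mm of the bolt's axis is higher than 49 mm, within 40 mm higher than 61 mm.
- bolt_c (a joint): how far bolt c is pushed down, m: 0 as it stands. A tight bolt does not give (under 0.5 mm). The loose bolt looks the same but sinks up to 8 mm, on a light spring: 1 N starts it, 3 N takes it all the way; it rises again when let go.
- knob_c (a point): centre of the knob of block c's cap: a level steel roller 18 mm in diameter, 20 mm long, its axis parallel to the hinge; pinched by its two flat ends from above it can turn between the fingers. 55 mm above the table while shut, on a 10 mm wide tongue, 28 mm out from the cap's plate (66x56x5 mm) on the robot's side. Below it is only the 10 mm foot plate: fingers may reach 35 mm below its centre.
- cap_a (a joint): opening angle of cap a, rad: 0 shut (level), grows as the knob is raised, stops at 1.2. About 0.35 kg, no stay: it falls shut when let go. The hinge axis is level, parallel to the block's y, 55 mm above the table, 37 mm beyond the block's origin along its x, so 102 mm from the knob's centre.
- cap_b (a joint): opening angle of cap b, rad: 0 shut (level), grows as the knob is raised, stops at 1.2. About 0.35 kg, no stay: it falls shut when let go. The hinge axis is level, parallel to the block's y, 55 mm above the table, 37 mm beyond the block's origin along its x, so 102 mm from the knob's centre.
- cap_c (a joint): opening angle of cap c, rad: 0 shut (level), grows as the knob is raised, stops at 1.2. About 0.35 kg, no stay: it falls shut when let go. The hinge axis is level, parallel to the block's y, 55 mm above the table, 37 mm beyond the block's origin along its x, so 102 mm from the knob's centre.
- nut_near_left: bystander, loose, to be left where it is: loose M12 nut, 19x22x10 mm, lying between the left and the middle block; origin at the centre of its underside
- nut_near_right: bystander, loose, to be left where it is: loose M12 nut, 19x22x10 mm, lying between the middle and the right block; origin at the centre of its underside
- spanner: bystander, loose, to be left where it is: open-ended spanner, 31x219x9 mm, lying in front of the blocks; origin at the centre of its underside
- tape_measure: bystander, loose, to be left where it is: tape measure, 38x99x65 mm, to the right; origin at the centre of its underside
- v_block: bystander, loose, to be left where it is: V-block, 45x50x42 mm, to the right; origin at the centre of its underside
- g_clamp: bystander, loose, to be left where it is: small G-clamp, 93x105x18 mm, lying to the left; origin at the centre of its underside
- box_section: bystander, loose, to be left where it is: offcut of square tube, 40x140x40 mm, lying behind the blocks; origin at the centre of its underside
- pliers: bystander, loose, to be left where it is: pliers, 60x184x16 mm, lying behind the right block; origin at the centre of its underside

How it is judged:
By the outcome, as a careful person would: the job done as asked, in the order asked, and still so for the second after the job is handed in, while the arm keeps its last pose, push and grip.
It also fails if it takes over 51 s, if anything falls off the work surface, if the arm or the gripper's body presses on something with over 40 N, if the wrist force passes 120 N, or if a joint passes its speed limit or range.

### The arm

A 7-joint arm with a two-finger parallel gripper is mounted at the origin on the work surface; the furniture and walls round the work are solid. World frame = base frame: x ahead of the robot, y to its left, z up, the work surface at z = 0. Lengths are in m, angles in rad, forces in N, time in s.
With the tool pointing down it reaches from about 0.4 to 0.9 m from the base axis. Payload 5.5 kg.
Tool frame: the origin (TCP) lies midway between the tips of the shut fingers; the grasp point (between the pads) lies 19 mm behind it (manip.grip_depth is the distance from the TCP to the grasp point, in m); z points along the fingers, y is the line along which they close (so a half turn about z gives the same grasp; the last joint's range is limited). The gripper opens to 92 mm and grips with 3 to 60 N. Pads are 19 mm wide; open, the fingers measure 130 mm over their backs; the gripper's body (75 mm by 190 mm) begins 47 mm behind the grasp point.
Start: joints at [1.417, 0.501, -0.427, 1.55, 0.221, 1.138, -0.21], TCP at [0.263, -0.594, 0.227] pointing down, gripper open.
Joint ranges: [-2.88, 2.88], [-0.31, 2.03], [-1.54, 1.56], [0.2, 2.42], [-1.41, 4.55], [0.19, 2.02], [-2.57, 2.57]. Speed limits (rad/s): [2.57, 2.57, 3.14, 3.14, 3.14, 3.14, 3.14].

### API

Orientations are given as a unit quaternion [x, y, z, w].
In Python, from bench import manip, effector, viewer gives the robot as it stands. Calls block until the motion is done:
- manip.move_pose(position, orientation): joint-space move of the TCP to a pose.
- manip.servo_line(position, ori=None, vel=0.15): straight line of the TCP; ori=None keeps the orientation; vel is the mean speed in m/s.
- manip.movej(angles): joint-space move.
- effector.open_jaws() and effector.close(f_grip=None): open the fingers fully, or close them until they stop; f_grip is the grip in N (None keeps the last).
- manip.sleep(seconds).
- manip.solve_ik(position, orientation): joint angles nearest the present ones, or None.
- viewer.get_image(name): name is "side" or "top"; returns the picture (384x512x3 uint8, red, green, blue); there is no depth.
- viewer.get_calibration(name): a dict with "vfov" (degrees; the focal length in pixels is half the picture's height over the tangent of half this angle, whatever the lens; pixels are square), "cx", "cy" (the principal point, pixels), "eye" and "attitude" of the camera in the world. Camera axes: x right, y down, z forward; pixel columns grow to the right and rows downward; lengths in m; the calibration is good to about 2 mm. A picture is of the moment at which its call begins. get_calibration takes no time and is no camera call.
A pose or a line that the arm cannot do raises manip.PlanningError and nothing moves.
- manip.hand_in(): hands the job in; it is judged then, once.
Readings, each from a call of its own:
- manip.current_clock(): time.
- manip.current_q(): joint angles.
- manip.current_joint_velocities(): joint speeds.
- manip.current_tau(): joint torques, N m.
- manip.current_tool_pos(): TCP position.
- manip.current_tcp_rot(): TCP orientation.
- manip.current_force(): force on the tool from outside, world axes, zero at the start.
- manip.current_wrist_torque(): the same for the moment, N m.
- manip.current_finger_gap(): finger opening in m.
- manip.current_gripper_force(): force on a finger pad.
Only numpy, scipy, OpenCV 4.12 (cv2) and the standard library are available. Lean on these libraries where they do the work, as an engineer would, in place of code of your own. Each camera call takes 0.05 s, during which the arm holds its last target. There are 200 camera calls.

## Working session

There is one attempt and no reset: what is moved stays moved. The work goes in short steps, each a Python script; the robot and the scene stay as the last script left them, time stands still between calls to the robot, and variables do not carry over. Pictures are saved under pics/ and viewed, at most 10 in all, crops included, and the job is handed in when it is done.

```bash
mkdir -p pics; ls; python3 - <<'E'
from bench import manip, effector, viewer
import cv2
for n in("top","side"):
    im=viewer.get_image(n); cv2.imwrite(f"pics/{n}0.png",cv2.resize(im[:,:,::-1],(800,600),interpolation=cv2.INTER_CUBIC)); cv2.imwrite(f"raw_{n}.png",im[:,:,::-1]); print(viewer.get_calibration(n))
print(manip.current_clock(),manip.current_tcp_rot(),manip.current_force(),manip.grip_depth)
E
```

```text
pics
{'vfov': 54.26031254738895, 'cx': 258.9939039511021, 'cy': 191.59375704581055, 'eye': array([0.43337901, 0.00177267, 1.11728261]), 'attitude': array([-0.6962087 ,  0.71559454, -0.03407775,  0.04534992])}
{'vfov': 51.28085129056103, 'cx': 254.51167598776885, 'cy': 194.88793536507086, 'eye': array([0.2014428 , 0.90595131, 0.7607115 ]), 'attitude': array([-0.15253148,  0.87672553, -0.44729978,  0.08949526])}
0.1 [ 9.78357543e-01  2.06919659e-01 -1.63133709e-04 -8.63363788e-04] [-0.02788055  0.46204122 -0.42658223] 0.0188
```

View pics/top0.png

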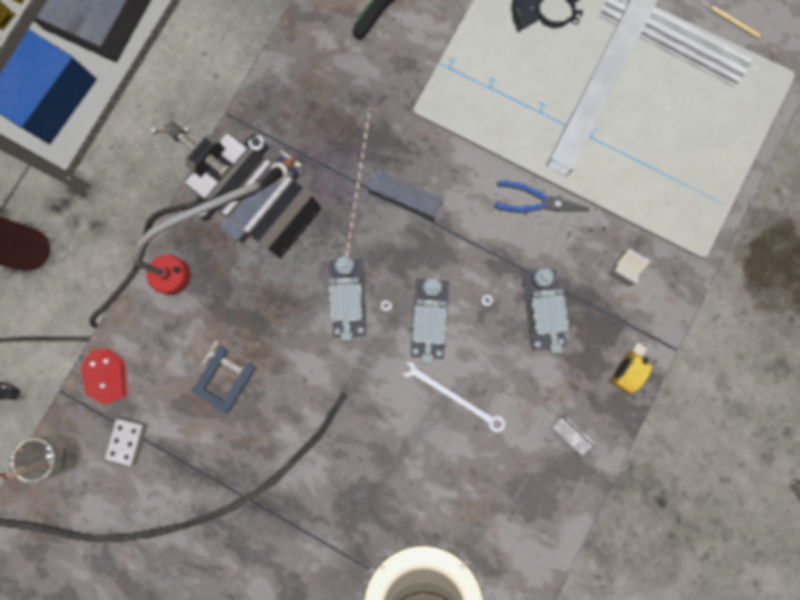

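View pics/side0.png

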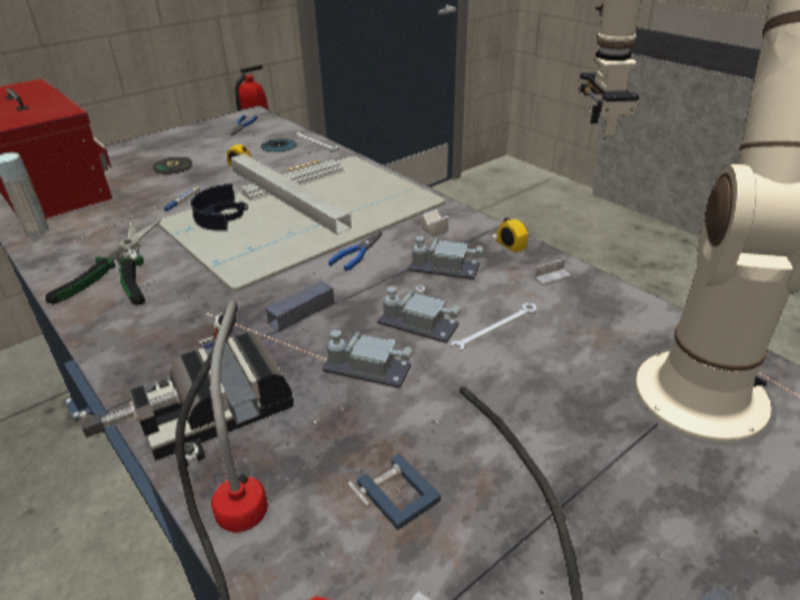

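The top view shows the blocks at about (347,298), (430,318) and (549,310) in the 800x600 picture. Bolts are at the far (upper) end and knobs at the near end. The side view confirms this layout. I'll enlarge both.

```bash
python3 - <<'E'
import cv2
t=cv2.imread("raw_top.png")[150:240,205:370]; cv2.imwrite("pics/tc.png",cv2.resize(t,None,fx=4.8,fy=4.8,interpolation=cv2.INTER_CUBIC))
s=cv2.imread("raw_side.png")[145:250,203:318]; cv2.imwrite("pics/sc.png",cv2.resize(s,None,fx=5.6,fy=5.6,interpolation=cv2.INTER_CUBIC))
E
```

```text
(no output)
```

View pics/tc.png

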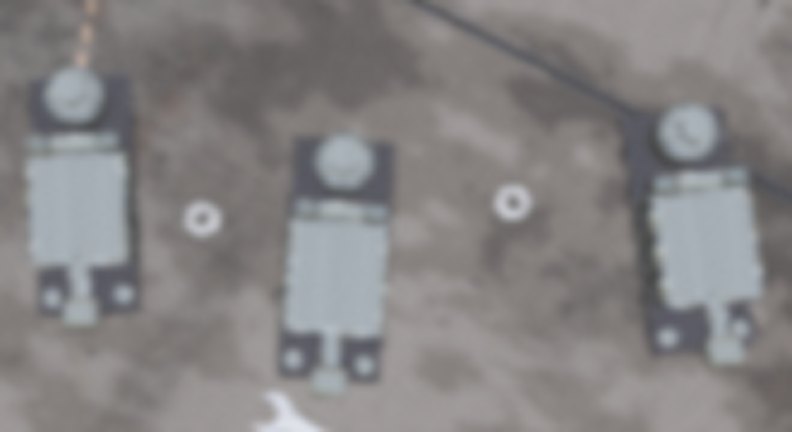

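View pics/sc.png

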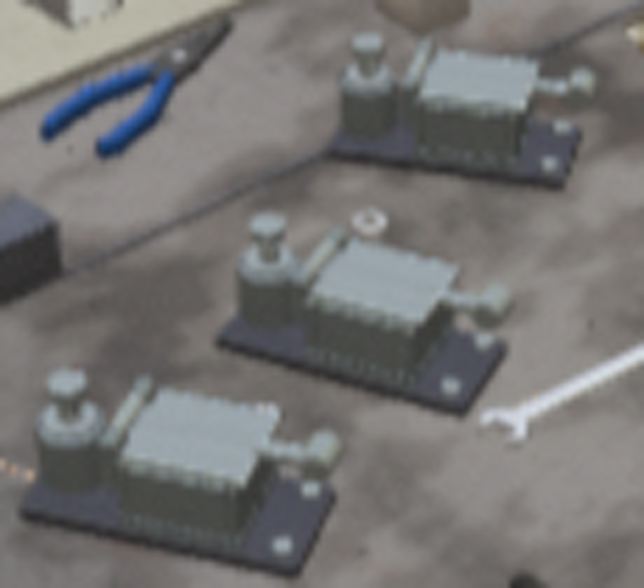

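Top crop: bolts are at about (75,93), (344,160) and (688,131), and knobs at (79,312), (330,380) and (727,347). Side crop, near to far: bolt tops are at (66,380), (268,222) and (369,42), and knobs at (323,449), (494,303) and (582,80).

```bash
cat > h.py <<'E'
import numpy as np
from scipy.spatial.transform import Rotation as R
from scipy.optimize import least_squares
from bench import manip, effector, viewer
C={n:viewer.get_calibration(n) for n in("top","side")}
def proj(n,P):
    c=C[n]; p=R.from_quat(c["attitude"]).inv().apply(np.atleast_2d(P)-c["eye"])
    f=192/np.tan(np.radians(c["vfov"]/2)); return p[:,:2]/p[:,2:]*f+[c["cx"],c["cy"]]
def pts(b,L): # b=x,y,yaw ; local pts
    L=np.atleast_2d(L); return np.c_[R.from_euler("z",b[2]).apply(L)+[b[0],b[1],0]]
KB=np.array([[.068,0,.072],[-.065,0,.055]])
def down(yaw): # tool y axis along world direction yaw+90deg
    return (R.from_euler("z",yaw)*R.from_quat([1,0,0,0]))
E
cat > fit.py <<'E'
from h import *
T={"L":[(75,93),(79,312)],"M":[(344,160),(330,380)],"R":[(688,131),(727,347)]}
S={"L":[(66,380),(323,449)],"M":[(268,222),(494,303)],"R":[(369,42),(582,80)]}
for k in T:
    t=(np.array(T[k])+.5)/4.8-.5+[205,150]; s=(np.array(S[k])+.5)/5.6-.5+[203,145]
    for nm,fn in (("both",lambda b:np.r_[proj("top",pts(b,KB))-t,proj("side",pts(b,KB))-s].ravel()),("top",lambda b:(proj("top",pts(b,KB))-t).ravel()),("side",lambda b:(proj("side",pts(b,KB))-s).ravel())):
        r=least_squares(fn,[.5,0,0]); print(k,nm,r.x.round(4),fn(r.x).round(1))
E
python3 fit.py
```

```text
L both [0.555  0.1248 0.0195] [-0.4 -1.3  1.   0.3  0.7 -0.2  0.1  1.6]
L top [ 0.5535  0.1258 -0.0119] [-0.  -0.8  0.   0.8]
L side [0.557  0.1222 0.0764] [-0.1 -0.1  0.1  0. ]
M both [ 0.51   -0.0272 -0.088 ] [ 0.3 -1.1  0.4  0.6  0.   0.5  0.2  0.9]
M top [ 0.5093 -0.0263 -0.0921] [ 0.1 -0.8 -0.1  0.8]
M side [ 0.5115 -0.0305 -0.0792] [-0.1 -0.1  0.1  0.1]
R both [ 0.5218 -0.2454  0.16  ] [ 0.2 -1.   0.8  0.8 -0.3  0.8  0.1  1.5]
R top [ 0.5215 -0.2441  0.1548] [-0.2 -0.9  0.2  0.9]
R side [ 0.5237 -0.2531  0.1874] [-0.2 -0.   0.2  0. ]
```

```bash
cat > ov.py <<'E'
from h import *
import cv2,sys
B=eval(sys.argv[1]); out=sys.argv[2]
ims=[]
for n,(y0,y1,x0,x1),f in (("top",(155,235,205,370),4),("side",(145,250,203,318),4)):
    im=cv2.imread(f"raw_{n}.png")[y0:y1,x0:x1]; im=cv2.resize(im,None,fx=f,fy=f,interpolation=cv2.INTER_CUBIC)
    for b in B:
        a=np.linspace(0,2*np.pi,25)
        cur=[np.c_[.068+.0102*np.cos(a),.0102*np.sin(a),0*a+.072],
             np.array([[-.037,-.028,.0575],[.029,-.028,.0575],[.029,.028,.0575],[-.037,.028,.0575],[-.037,-.028,.0575]]),
             np.array([[-.074,-.01,.055],[-.056,-.01,.055],[-.056,.01,.055],[-.074,.01,.055],[-.074,-.01,.055]])]
        for c in cur:
            p=(proj(n,pts(b,c))-[x0,y0]+.5)*f-.5
            cv2.polylines(im,[np.round(p*8).astype(int)],False,(0,0,255),1,cv2.LINE_AA,3)
    ims.append(im)
W=max(i.shape[1] for i in ims)
ims=[cv2.copyMakeBorder(i,0,0,0,W-i.shape[1],0) for i in ims]
cv2.imwrite(out,np.vstack(ims)[:800]) if 0 else [cv2.imwrite(out+f"{k}.png",i) for k,i in enumerate(ims)]
E
python3 ov.py "[(.5535,.1255,-.01),(.5095,-.027,-.09),(.522,-.2445,.155)]" pics/ov
```

```text
(no output)
```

View pics/ov0.png

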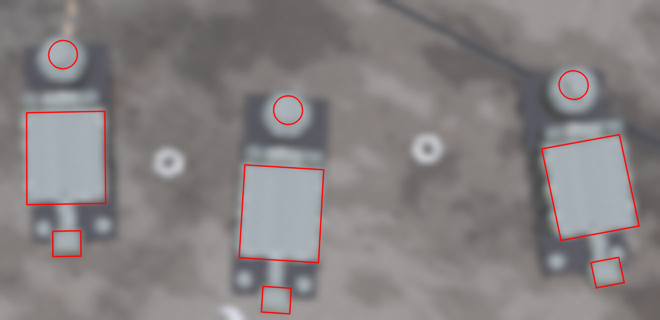

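View pics/ov1.png

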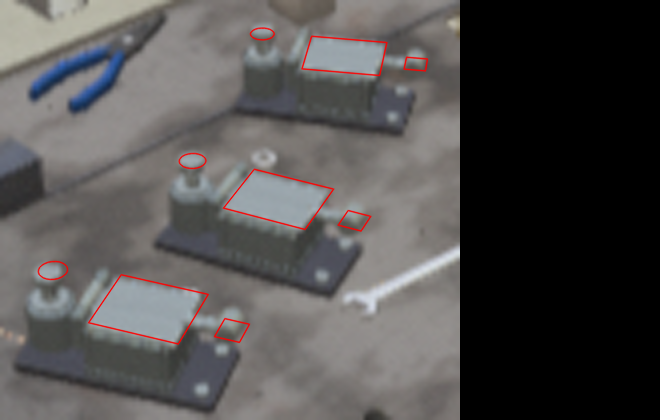

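The overlay is close: within 1 to 2 px, with small errors in yaw. I'll refine with the plate corners and a small shared camera offset.

```bash
cat > fit2.py <<'E'
from h import *
pl=[[.029,.028,.0575],[.029,-.028,.0575],[-.037,.028,.0575],[-.037,-.028,.0575]]
LOC=np.vstack([KB,pl])
T={"L":[(75,93),(79,312),(25,155),(127,150),(30,266),(127,264)],"M":[(344,160),(330,380),(290,222),(388,220),(284,335),(382,336)],"R":[(688,131),(727,345),(650,190),(748,180),(668,308),(763,296)]}
S={"L":[(66,380),(323,449),(120,455),(165,390),(245,478),(272,405)],"M":[(268,222),(494,303),(308,295),(355,240),(430,325),(462,262)],"R":[(369,42),(582,80),(418,100),(430,55),(525,108),(538,55)]}
t={k:(np.array(T[k])+.5)/4.8-.5+[205,150] for k in T}; s={k:(np.array(S[k])+.5)/5.6-.5+[203,145] for k in S}
w=np.array([2,2,1,1,1,1])[:,None]
def f(v):
    r=[v[9:]/.7]
    for i,k in enumerate("LMR"):
        b=v[3*i:3*i+3]
        r+=[((proj("top",pts(b,LOC))+v[9:11]-t[k])*w).ravel(),((proj("side",pts(b,LOC))+v[11:13]-s[k])*w).ravel()]
    return np.concatenate(r)
r=least_squares(f,[.55,.12,0,.51,-.03,-.09,.52,-.245,.15,0,0,0,0],loss="soft_l1")
print(r.x[:9].reshape(3,3).round(4),r.x[9:].round(2))
q=f(r.x)[4:].reshape(3,2,6,2)/w; print(q.round(1).tolist())
for b in r.x[:9].reshape(3,3): print(pts(b,KB).round(4).tolist())
E
python3 fit2.py
```

```text
[[ 0.5558  0.1263  0.0159]
 [ 0.5104 -0.0265 -0.0841]
 [ 0.5236 -0.2445  0.1444]] [-0.07  0.08  0.09 -0.4 ]
[[[[-0.9, -1.5], [0.4, 0.1], [0.7, 0.3], [-1.0, 0.5], [0.3, 0.2], [-0.2, -0.2]], [[0.3, -0.4], [-0.3, 1.6], [-0.0, -0.8], [-0.3, -1.3], [0.3, 0.0], [2.5, 0.5]]], [[[-0.2, -1.1], [0.1, 0.5], [0.4, -0.3], [-0.3, 1.2], [0.3, -0.6], [-0.2, 0.3]], [[-0.1, 0.2], [0.1, 0.5], [0.6, -1.1], [-0.2, -1.0], [-0.8, -1.1], [0.5, -0.0]]], [[[0.1, -1.7], [-0.0, 0.7], [-0.1, 1.9], [-1.1, 0.6], [0.7, 0.3], [0.5, -0.6]], [[-0.7, 0.3], [-0.4, 1.3], [0.3, -1.3], [0.8, -1.4], [0.6, -0.9], [0.3, 0.3]]]]
[[0.6238, 0.1274, 0.072], [0.4908, 0.1252, 0.055]]
[[0.5782, -0.0322, 0.072], [0.4456, -0.021, 0.055]]
[[0.5909, -0.2348, 0.072], [0.4593, -0.2539, 0.055]]
```

```bash
sed -i 's/^w=.*/w=np.array([2,2,1,1,1,1])[:,None]; wt=np.array([.3,2,1,1,1,1])[:,None]/; s/-t\[k\])\*w/-t[k])*wt/; /^q=/d' fit2.py; python3 fit2.py
cat >> h.py <<'E'
def press(b,fmax=5,vel=.06):
    p=pts(b,KB)[0]; q=down(b[2]).as_quat()
    P=manip.current_tool_pos()
    manip.move_pose([p[0],p[1],.1],q)
    manip.servo_line([p[0],p[1],.078],vel=vel); manip.sleep(.1)
    f0=manip.current_force()[2]; log=[]
    for z in np.arange(.076,.0635,-.001):
        manip.servo_line([p[0],p[1],z],vel=.02)
        f=manip.current_force()[2]-f0; log.append((round(z*1e3,1),round(manip.current_tool_pos()[2]*1e3,2),round(f,2)))
        if f>fmax: break
    print(log,manip.current_clock())
    return log
E
python3 - <<'E'
from h import *
effector.close(5)
print(manip.current_clock(), manip.current_finger_gap())
b=(.5236,-.2445,.1444); p=pts(b,KB)[0]
manip.move_pose([p[0],p[1],.16],down(b[2]).as_quat()); print(manip.current_clock(),manip.current_tool_pos(),manip.current_q().round(2))
E
```

```text
[[ 0.5562  0.1268  0.0322]
 [ 0.511  -0.0266 -0.0761]
 [ 0.5245 -0.2456  0.1342]] [-0.28 -0.04  0.26 -0.38]
[[0.6241, 0.129, 0.072], [0.4912, 0.1247, 0.055]]
[[0.5788, -0.0318, 0.072], [0.4462, -0.0217, 0.055]]
[[0.5919, -0.2365, 0.072], [0.4601, -0.2543, 0.055]]
1.5333 0.0004755521788285956
3.3167 [ 0.59032135 -0.23661051  0.16001015] [ 0.71  0.56 -0.52  1.65  0.32  1.02 -1.34]
```

```bash
cat >> h.py <<'E'
B={"L":(.5562,.1268,.0322),"M":(.511,-.0266,-.0761),"R":(.5245,-.2456,.1342)}
E
python3 - <<'E'
from h import *
print(manip.current_tool_pos(),manip.current_clock())
log=press(B["R"]); print(manip.current_tool_pos(),pts(B["R"],KB)[0])
E
```

```text
[ 0.59032135 -0.23661051  0.16001015] 3.3167
[(np.float64(76.0), np.float64(75.99), np.float64(-0.02)), (np.float64(75.0), np.float64(74.93), np.float64(0.1)), (np.float64(74.0), np.float64(73.91), np.float64(0.43)), (np.float64(73.0), np.float64(72.89), np.float64(0.06)), (np.float64(72.0), np.float64(72.4), np.float64(3.02)), (np.float64(71.0), np.float64(72.18), np.float64(9.68))] 5.7833
[ 0.59216973 -0.23659886  0.07217933] [ 0.59188859 -0.23650177  0.072     ]
```

The right bolt is tight: it gave a stiff stop at 72 mm. Next I'll test the middle one, then the left.

```bash
python3 - <<'E'
from h import *
for k in "ML":
    P=manip.current_tool_pos(); manip.servo_line([P[0],P[1],.12],vel=.15)
    log=press(B[k]); 
    if log[-1][1]<66.5: print("loose",k); break
P=manip.current_tool_pos(); print(P)
manip.servo_line([P[0],P[1],.16],vel=.15); effector.open_jaws(); print(manip.current_clock())
E
```

```text
[(np.float64(76.0), np.float64(76.07), np.float64(0.16)), (np.float64(75.0), np.float64(75.01), np.float64(0.47)), (np.float64(74.0), np.float64(73.92), np.float64(0.13)), (np.float64(73.0), np.float64(72.91), np.float64(-0.1)), (np.float64(72.0), np.float64(72.09), np.float64(1.08)), (np.float64(71.0), np.float64(71.08), np.float64(0.85)), (np.float64(70.0), np.float64(70.05), np.float64(1.62)), (np.float64(69.0), np.float64(69.03), np.float64(1.78)), (np.float64(68.0), np.float64(68.04), np.float64(2.66)), (np.float64(67.0), np.float64(67.04), np.float64(1.77)), (np.float64(66.0), np.float64(66.03), np.float64(2.99)), (np.float64(65.0), np.float64(65.04), np.float64(3.65)), (np.float64(64.0), np.float64(64.33), np.float64(5.95))] 10.9583
loose M
[ 0.57895367 -0.0317345   0.06432533]
13.2083
```

The middle bolt is the loose one: it sank about 8 mm at 3 N. Next is the grasp on its knob.

```bash
python3 - <<'E'
from h import *
import cv2
b=B["M"]; k=pts(b,KB)[1]; q=down(b[2]).as_quat()
manip.move_pose([k[0],k[1],.13],q)
manip.servo_line([k[0],k[1],.039],vel=.1); manip.sleep(.2)
f0=manip.current_force(); print(f0.round(2),manip.current_clock())
effector.close(4); manip.sleep(.2)
print(manip.current_finger_gap(),manip.current_gripper_force(),(manip.current_force()-f0).round(2),manip.current_tool_pos().round(4),k.round(4),manip.current_clock())
im=viewer.get_image("side")[110:260,180:360,::-1]; cv2.imwrite("pics/g.png",cv2.resize(im,None,fx=4,fy=4,interpolation=cv2.INTER_CUBIC))
E
```

```text
[ 0.42 -0.84  0.82] 15.075
0.020284520958302788 3.996821343898773 [ 0.06  5.88 -1.52] [ 0.4464 -0.02    0.039 ] [ 0.4462 -0.0217  0.055 ] 16.4083
```

View pics/g.png

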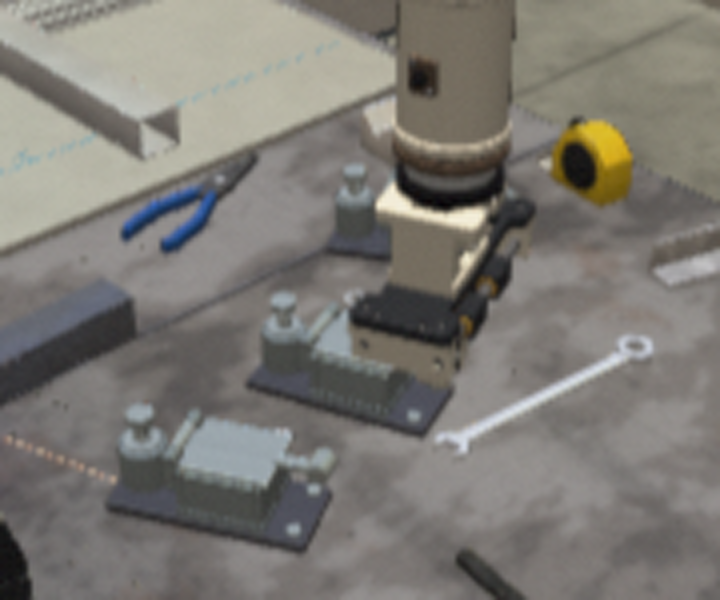

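The fingers straddle the middle knob, with a gap of 20.3 mm. The 6 N sideways force means the true y is about 2 mm further left. I'll centre, grip firmly and lift along the arc.

```bash
python3 - <<'E'
from h import *
import cv2
b=B["M"]; p0=np.array([.4462,-.0192,.039])
manip.servo_line(p0,vel=.02); manip.sleep(.2)
print(manip.current_force().round(2),manip.current_tool_pos().round(4))
effector.close(25); manip.sleep(.2)
print(manip.current_force().round(2),manip.current_finger_gap())
d=np.array([np.cos(-.085),np.sin(-.085),0])
for a in np.radians([4,10,17,24,31,38,44,50]):
    manip.servo_line(p0+.102*((1-np.cos(a))*d+np.sin(a)*np.array([0,0,1])),vel=.04)
    f=manip.current_force(); print(round(np.degrees(a)),f.round(1),round(manip.current_finger_gap(),4))
    if np.linalg.norm(f)>30: print("stop"); break
manip.sleep(.3)
print(manip.current_tool_pos().round(4),manip.current_force().round(1),manip.current_gripper_force(),manip.current_clock())
im=viewer.get_image("side")[80:260,160:360,::-1]; cv2.imwrite("pics/l.png",cv2.resize(im,(666,600),interpolation=cv2.INTER_CUBIC))
E
```

```text
[ 1.55 -3.15 -2.34] [ 0.4463 -0.0199  0.039 ]
[ 1.05 -5.22 -1.82] 0.019615292303535304
4 [ 2.4 -5.  -4.8] 0.0197
10 [ 2.1 -6.1 -4. ] 0.0195
17 [ 1.9 -5.4 -4.5] 0.02
24 [ 2.  -5.8 -4.1] 0.0197
31 [ 0.9 -4.8 -4.2] 0.0199
38 [ 0.  -5.8 -4. ] 0.0199
44 [-0.7 -5.6 -3.1] 0.0198
50 [-3.1 -5.2 -1.9] 0.0197
[ 0.48   -0.0235  0.1161] [-2.  -6.3 -2.5] 24.98671978712082 21.0583
```

View pics/l.png

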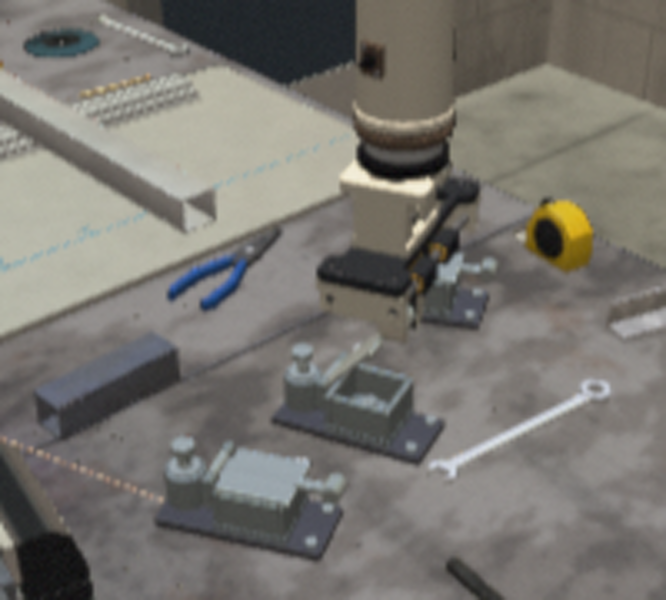

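The middle cap is raised, the pocket is open, and the knob is still held. It has risen 77 mm, which is about 49°. The other caps are shut and the objects around them look unmoved.

```bash
python3 -c "
from bench import manip
print(manip.hand_in())"
```

```text
the job is handed in; nothing more can be done
None
```

The loose bolt was on the middle block and sank about 8 mm when pressed; that block's cap is now held open at about 49° by its knob, and the job is handed in. I tapped the right bolt first (tight) and didn't need to tap the left.

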